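Clear the coin dish and pop the touch-latch door

TASK

The coin dish stands in front of the little entryway cabinet's push-to-open door. Slide it along the shelf, without lifting it, until it is out of the door's whole swing; then press the door in at the steel push plate so that the catch lets go, and leave the door standing ajar as its spring leaves it. Nothing is to be picked up, and the power bank, earbud case, flashlight and keys stay where they are.

Things in the scene. Friction and masses are not known exactly. Their poses are not given: they have to be found in the camera images.
- cabinet: Light-wood cabinet fixed on the white shelf, 360 mm wide (its y), 130 deep (x), 150 high. Origin on the shelf surface under the middle of the carcass's front edge; +x points into the cabinet, the front looks to -x, +z up. The left part (y -10 to +180 mm) is closed by the white door, the right part (y -170 to -24) is an open niche.
- door_hinge (a point): Point at shelf height on the upright hinge line of the door, at the door's left end (cabinet frame x -9, y +172 mm). The white laminate door is upright, has no handle, reaches 180 mm from the hinge line, is 15 mm thick and stands 10 to 148 mm above the shelf; shut, its outer face is at cabinet x = -24 mm.
- door_press (a point): Middle of the outer face of the steel push plate at the door's upper free corner, 128 mm above the shelf, 160 mm from the hinge line (door shut: cabinet x -26, y +12 mm); moves with the door. Plate 30 mm wide, 44 high, 2 thick; a lip wraps over the door's top edge (to 150 mm), so it shows from above. Pressed in (cabinet +x) 5 to 6 mm the catch lets go, at about 5 N; stop at 6.7 mm.
- door (a joint): Door angle, rad: 0 shut and latched, positive open (free edge swings out to the cabinet's -x), negative pressed in, stop at -0.042. Once the catch has let go and the finger backs off, a spring swings the door to about 0.53 and holds it there. The spring is weak (1 N at the free edge): a thing in the way stops the door. Pressing near the hinge needs far more force.
- dish: Round empty grey ceramic coin dish, loose, 0.18 to 0.33 kg: outer radius 50 mm at the rim, 44 at the foot, 26 high, wall and floor 5 thick. Origin at the centre of its underside. It is out of the door's whole swing when its centre is 230 mm or more (level) from point door_hinge: 180 mm door plus 50 mm rim. The shelf in front of the open niche is free for it.
- power_bank: Matte black slab 140 x 68 x 16 mm (x, y, z) lying loose on the shelf in front of the cabinet's left end. Origin at the centre of its underside. Leave alone.
- earbud_case: Glossy white rounded case 48 x 62 x 24 mm (x, y, z), loose on the shelf in front of the cabinet's right end, about 235 mm from the cabinet's middle. Origin at the centre of its underside. Leave alone.
- flashlight: Small aluminium flashlight, 100 mm long (x), 28 mm high, lying loose on the niche floor 12 mm above the shelf. Origin at the middle of its underside. Leave alone.
- keys: Steel key ring (radius 16 mm) with two keys, about 85 mm long, 4 mm thick, lying loose on top of the cabinet's right half. Origin at the ring's centre, underside; the keys point to its +x. Leave alone.
Things that resemble listed ones, but are neither listed nor needed, are in the scene too. Several things look just like the dish: the one meant starts farthest to the robot's left.

How it is judged (in metres and radians):
On the way, in this order (a step that is already met when the one before it is completed fails the run):
1. the dish has been slid clear of the door's swing while the door is still shut (horizontal distance between dish and door_hinge above 0.22 m and height (world z) of dish below 0.008 m and value of joint door below 0.05 rad), for 0.1 s.
2. the door has been pressed in and has let go (value of joint door above 0.1 rad), for 0.1 s.
At the end, for the whole second after the job is handed in: The door stands ajar at 0.4 to 0.75 rad, at rest; the dish stands flat on the shelf, at rest, its centre at least 220 mm from the hinge line (value of joint door between 0.4 and 0.75 rad and velocity of joint door between -0.05 and 0.05 rad/s and horizontal distance between dish and door_hinge above 0.22 m and height (world z) of dish below 0.008 m and angle between dish's own z axis and vertical below 0.1 rad and linear speed of dish below 0.02 m/s); the robot touches nothing.
It fails at once if the dish is lifted off the shelf (8 mm) (height (world z) of dish above 0.008 m).
It fails at once if the dish falls off the shelf (height (world z) of dish below -0.02 m).
It fails at once if the dish is tipped (0.3 rad) (angle between dish's own z axis and vertical above 0.3 rad).
It fails at once if the door is let go while the dish is still in its swing (value of joint door above 0.08 rad and not (horizontal distance between dish and door_hinge above 0.22 m)).
It fails at once if the power bank, earbud case, flashlight or keys are moved by more than 20 mm (distance of any of power_bank, earbud_case, flashlight, keys from where it was at the start of the episode above 0.02 m).
It also fails if it takes over 51 s, if anything falls off the work surface, if the arm or the gripper's body presses on something with over 40 N, if the wrist force passes 120 N, or if a joint passes its speed limit or range.

ROBOT

A 6-joint arm with a two-finger parallel gripper is mounted at the origin on the work surface. World frame = base frame: x ahead of the robot, y to its left, z up, the work surface at z = 0. Lengths are in mm, angles in rad, forces in N, time in s.
With the tool pointing down it reaches from about 350 to 875 mm from the base axis. Payload 4.2 kg.
Tool frame: the origin (TCP) lies at the very end of the fingers, on their centre line; the grasp point (between the pads) lies 19 mm behind it; z points along the fingers, y is the line along which they close (so a half turn about z gives the same grasp; the last joint's range is limited). The gripper opens to 85 mm and grips with 20 to 120 N. Pads are 22 mm wide; open, the fingers measure 114 mm over their backs; the gripper's body (76 mm by 85 mm) begins 54 mm behind the grasp point. The pads swing forward as they close: fully open they stand 13 mm farther back than shut.
Start: joints at [1.438, 0.385, 0.008, 0, -1.194, -0.259], TCP at [238.625, 577.631, 231.312] pointing down, gripper open.
Joint ranges: [-3.14, 3.14], [-1.21, 2.06], [-1.07, 1.41], [-3.16, 2.05], [-2.99, -0.16], [-3.1, 3.1]. Speed limits (rad/s): [2.79, 2.79, 3.14, 3.14, 3.14, 3.14].

INTERFACE

Orientations are given as a rotation vector (axis times angle).
In Python, from station import bot, eyes, job gives the robot as it stands. Calls block until the motion is done:
- bot.move_ptp(position, orientation): joint-space move of the TCP to a pose.
- bot.move_l(position, max_speed=150, ori=None): straight line of the TCP; ori=None keeps the orientation; max_speed is the mean speed in mm/s.
- bot.set_joints(angles): joint-space move.
- bot.move_gripper(opening, effort=None): finger opening in mm; effort is the grip in N (None keeps the last); returns when the fingers have stopped.
- bot.hold(seconds).
- bot.inverse_kinematics(position, orientation): joint angles nearest the present ones, or None.
- bot.read_state(): the state.
- eyes.snapshot(name): name is "scene" or "side" or "wrist"; returns the picture (420x560x3 uint8, blue, green, red); there is no depth.
- eyes.camera_info(name): a dict with "fov_y" (degrees; the focal length in pixels is half the picture's height over the tangent of half this angle, whatever the lens; pixels are square), "cx", "cy" (the principal point, pixels), "distortion" ([k1, k2, p1, p2, k3] as OpenCV has them; the pictures are not rectified), "cam_to_world" (4x4, takes a point from camera to world coordinates). Camera axes: x right, y up, looking along -z (the intrinsics and any distortion apply to the point x, -y, -z); pixel columns grow to the right and rows downward; lengths in mm; the calibration is good to about 2 mm. A picture is of the moment at which its call begins: read the wrist's pose just before it. camera_info takes no time and is no camera call; for the wrist camera it gives the pose at the moment of the call.
A pose or a line that the arm cannot do raises bot.Unreachable and nothing moves.
- job.finish_job(): hands the job in; it is judged then, once.
The state is a dict: "time_s": time; "q": joint angles; "qvel": joint speeds; "tau": joint torques, N m; "tool_pos": TCP position; "ee_rot": TCP orientation; "wrist_force": force on the tool from outside, world axes, zero at the start; "wrist_torque": the same for the moment, N m; "gripper_width": finger opening in mm; "grip_force": force on a finger pad.
Only numpy, scipy, OpenCV 4.12 (cv2) and the standard library are available. Lean on these libraries where they do the work, as an engineer would, in place of code of your own. Each camera call takes 0.05 s, during which the arm holds its last target. There are 200 camera calls.

## Working session

There is one attempt and no reset: what is moved stays moved. The work goes in short steps, each a Python script; the robot and the scene stay as the last script left them, time stands still between calls to the robot, and variables do not carry over. Pictures are saved under pics/ and viewed, at most 10 in all, crops included, and the job is handed in when it is done.

```bash
mkdir -p pics; python3 - <<'E'
from station import bot,eyes,job
import cv2,numpy as np
for n in("scene","side"):
    cv2.imwrite(f"pics/{n}0.png",eyes.snapshot(n)); i=eyes.camera_info(n)
    print(n,i["fov_y"],i["cx"],i["cy"],i["distortion"]);print(np.round(i["cam_to_world"],3))
s=bot.read_state();print(s["time_s"],s["ee_rot"],s["tool_pos"])
E
```

```text
scene 50.64233936644343 277.94012731914296 209.87578383927828 [-0.06381371  0.          0.          0.          0.        ]
[[ 9.97000e-01 -5.80000e-02  5.60000e-02  6.16812e+02]
 [ 8.10000e-02  7.66000e-01 -6.38000e-01 -6.45867e+02]
 [-6.00000e-03  6.40000e-01  7.68000e-01  8.81758e+02]
 [ 0.00000e+00  0.00000e+00  0.00000e+00  1.00000e+00]]
side 49.459470553125 276.6889345548788 208.47536822915512 [-0.07506548  0.          0.          0.          0.        ]
[[ 6.720000e-01  5.850000e-01 -4.550000e-01  4.424800e+01]
 [-7.400000e-01  5.190000e-01 -4.270000e-01 -5.176900e+02]
 [-1.300000e-02  6.230000e-01  7.820000e-01  1.001959e+03]
 [ 0.000000e+00  0.000000e+00  0.000000e+00  1.000000e+00]]
0.1 [ 3.07953530e+00 -6.11319671e-01 -4.23516256e-04] [238.43336943 577.15887842 230.3237324 ]
```

View pics/scene0.png

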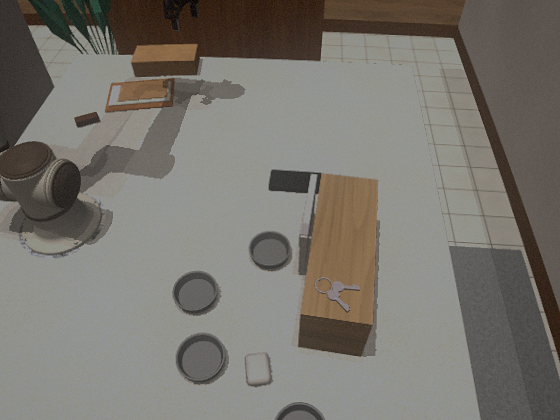

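View pics/side0.png

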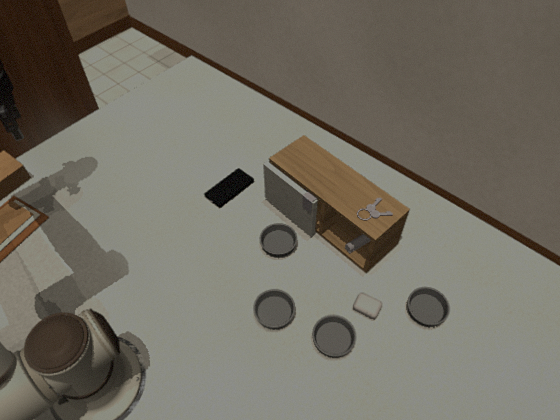

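Both views show the target dish at scene (270,250) / side (278,240). The cabinet top spans scene (320,175)–(303,316) along its front, and the dish copies stand at scene (195,292), (201,357) and (300,415).

```bash
cat > h.py <<'E'
import cv2,numpy as np
from station import bot,eyes,job
def ray(i,uv):
    f=210/np.tan(np.radians(i["fov_y"]/2));K=np.array([[f,0,i["cx"]],[0,f,i["cy"]],[0,0,1]])
    p=cv2.undistortPoints(np.array(uv,float).reshape(-1,1,2),K,np.array(i["distortion"]))[:,0]
    M=np.array(i["cam_to_world"]);d=np.c_[p[:,0],-p[:,1],-np.ones(len(p))]@M[:3,:3].T
    return M[:3,3],d
def plane(i,uv,z):
    o,d=ray(i,uv);return o+d*((z-o[2])/d[:,2])[:,None]
E
python3 - <<'E'
from h import *
seeds={"scene":{"dish":(270,250),"d2":(195,292),"d3":(201,357)},"side":{"dish":(278,240),"d2":(275,309),"d3":(334,336),"d4":(428,307)}}
np.set_printoptions(precision=1,suppress=True)
for n in("scene","side"):
    im=cv2.imread(f"pics/{n}0.png");i=eyes.camera_info(n);hsv=cv2.cvtColor(im,cv2.COLOR_BGR2HSV)
    m=cv2.inRange(hsv,(0,0,0),(180,80,125))
    for k,(u,v) in seeds[n].items():
        w=np.zeros_like(m);w[max(0,v-34):v+34,u-34:u+34]=m[max(0,v-34):v+34,u-34:u+34]
        c=max(cv2.findContours(w,cv2.RETR_EXTERNAL,cv2.CHAIN_APPROX_NONE)[0],key=cv2.contourArea)
        P=plane(i,cv2.convexHull(c).reshape(-1,2),26);print(n,k,P.min(0)[:2],P.max(0)[:2],cv2.minEnclosingCircle(P[:,:2].astype(np.float32)))
    wood=cv2.inRange(hsv,(8,70,120),(25,255,255));u0=260;
    c=[c for c in cv2.findContours(wood,cv2.RETR_EXTERNAL,cv2.CHAIN_APPROX_NONE)[0] if cv2.contourArea(c)>2000 and c[:,0,0].min()>220]
    for q in c:
        a=cv2.approxPolyDP(cv2.convexHull(q),5,True).reshape(-1,2)
        print(n,"wood",a.tolist());print(plane(i,a,150)[:,:2])
    b=cv2.inRange(hsv,(0,0,0),(180,255,50))
    for q in cv2.findContours(b,cv2.RETR_EXTERNAL,cv2.CHAIN_APPROX_NONE)[0]:
        if 300<cv2.contourArea(q)<2500:
            P=plane(i,q.reshape(-1,2),16)[:,:2].astype(np.float32);print("black",cv2.minAreaRect(P))
    c=eyes.camera_info(n)
s=eyes.snapshot("scene")[150:360,230:400];t=eyes.snapshot("side")[120:290,190:420]
s=cv2.resize(s,None,fx=2.8,fy=2.8,interpolation=2);t=cv2.resize(t,None,fx=1.3,fy=1.3)
cv2.imwrite("pics/s1.png",s)
E
```

```text
scene dish [ 494.4 -115.1] [595.9  -2. ] ((543.9336547851562, -58.80012512207031), 57.28276062011719)
scene d2 [ 341.  -236.5] [ 448.8 -127.3] ((393.7571105957031, -182.6209716796875), 57.754844665527344)
scene d3 [ 381.1 -378.9] [ 487.9 -273.8] ((435.1852111816406, -325.3700256347656), 55.36698913574219)
scene wood [[321, 174], [377, 180], [372, 324], [301, 313]]
[[ 653.3   76.6]
 [ 781.1   67.3]
 [ 751.  -288.5]
 [ 624.2 -276.3]]
black ((1170.94384765625, -173.39852905273438), (198.50778198242188, 31.908885955810547), 89.49737548828125)
black ((-31.235628128051758, 97.08816528320312), (214.35157775878906, 99.05889892578125), 87.20658111572266)
black ((13.232040405273438, 1093.868896484375), (322.21954345703125, 255.44302368164062), 1.9582061767578125)
black ((-223.99221801757812, 1052.4149169921875), (95.99006652832031, 377.9330749511719), 20.220741271972656)
black ((-345.9844055175781, 1047.0992431640625), (114.07471466064453, 439.375), 30.083059310913086)
black ((-473.2995910644531, 997.3563842773438), (148.10552978515625, 579.3004150390625), 35.401065826416016)
side dish [ 484.1 -113.2] [591.   -3.9] ((537.253173828125, -57.95875930786133), 55.71513748168945)
side d2 [ 334.4 -234.9] [ 437.1 -129.1] ((384.7281494140625, -183.0377655029297), 54.564910888671875)
side d3 [ 372.9 -377.4] [ 478.2 -276.1] ((424.5037841796875, -326.5184326171875), 54.159854888916016)
side d4 [ 573.2 -496.8] [ 683.  -397.6] ((628.2719116210938, -449.1400451660156), 55.80855178833008)
side wood [[270, 157], [304, 135], [408, 209], [375, 239]]
[[ 656.    76.7]
 [ 780.4   64.5]
 [ 746.9 -288.6]
 [ 622.1 -279.1]]
black ((38.37825393676758, 27.360870361328125), (220.8155975341797, 129.9964141845703), 35.097843170166016)
black ((584.937255859375, 175.60423278808594), (71.50904846191406, 140.1948699951172), 89.27460479736328)
black ((160.47422790527344, 686.9739990234375), (118.52452087402344, 62.72566223144531), 6.795319557189941)
```

View pics/s1.png

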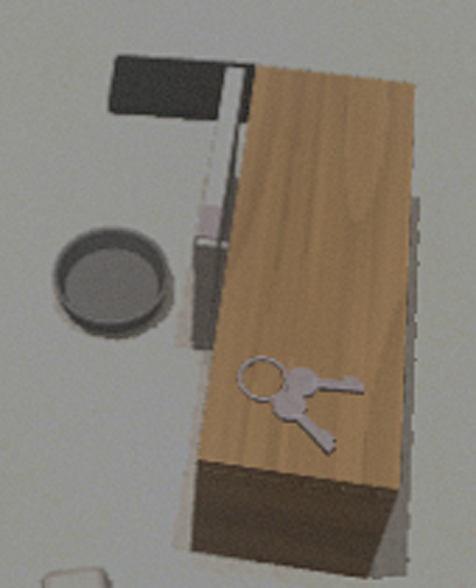

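The zoomed crop shows the shut door with its plate at about scene (305,229). The cabinet top measures 355 x 127 mm, close to the given 360 x 130. Cabinet origin comes out near (639,-100) with yaw -0.089, and the dish near (541,-58), which is 166 mm from the hinge. I'll go above the dish and check from close by.

```bash
cat >> h.py <<'E'
YAW=-0.089;O=np.array([638.5,-100.5]);X=np.array([np.cos(YAW),np.sin(YAW)]);Y=np.array([-X[1],X[0]])
ORI=np.pi*np.array([np.cos(YAW/2),np.sin(YAW/2),0])
cab=lambda x,y,z:[*(O+x*X+y*Y),z]
HINGE=np.array(cab(-9,172,0)[:2])
E
python3 - <<'E'
from h import *
np.set_printoptions(precision=1,suppress=True)
bot.move_ptp([541,-58,230],ORI); bot.move_gripper(0)
bot.hold(.3)
s=bot.read_state();i=eyes.camera_info("wrist");im=eyes.snapshot("wrist");cv2.imwrite("pics/w1.png",im)
print(s["time_s"],s["tool_pos"],s["q"],s["wrist_force"],i["cam_to_world"],i["fov_y"])
print("press",cab(-26,12,128),"hinge",HINGE)
E
```

```text
3.7667 [541. -58. 230.] [ 0.2  0.2 -0.2  0.  -1.1  1.3] [ 0.3 -0.6  0.7] [[ -0.1   1.    0.3 615. ]
 [ -1.   -0.1  -0.  -66. ]
 [ -0.   -0.3   1.  372.6]
 [  0.    0.    0.    1. ]] 69.0554473876186
press [np.float64(613.6694956674836), np.float64(-86.23654829317663), 128] hinge [644.8  71.6]
```

View pics/w1.png

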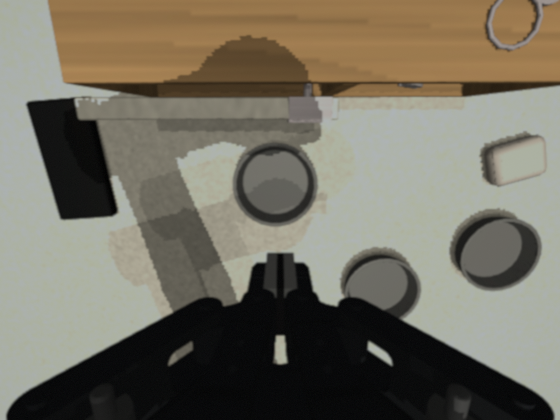

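The wrist view shows the dish rim centred at (275,183), radius about 41 px, and the steel plate at u 288–323, v 97–122. The camera sits 74 mm to +x of the TCP, so I'll turn the tool half a turn to keep it away from the cabinet.

```bash
python3 - <<'E'
from h import *
np.set_printoptions(precision=1,suppress=True)
i=eyes.camera_info("wrist")
P=lambda uv,z:plane(i,uv,z)[:,:2]
print("rim L,R,T,B",P([(234,183),(317,183),(275,143),(275,225)],26))
print("plate top corners",P([(288,97),(323,97),(288,122),(323,122)],150),"door hinge end",P([(77,98),(80,120)],148))
print("cab front edge",P([(64,82),(558,82)],150))
E
```

```text
rim L,R,T,B [[ 548.7   -6.9]
 [ 540.2 -102.3]
 [ 589.5  -58.3]
 [ 493.4  -49.2]]
plate top corners [[628.5 -72.8]
 [626.4 -96.7]
 [612.2 -71.5]
 [610.  -95.9]] door hinge end [[641.1  72.6]
 [626.6  74.6]]
cab front edge [[ 651.6   77.2]
 [ 621.9 -255.4]]
```

```bash
cat >> h.py <<'E'
ORI2=np.pi*np.array([np.cos((YAW+np.pi)/2),np.sin((YAW+np.pi)/2),0])
E
python3 - <<'E'
from h import *
np.set_printoptions(precision=1,suppress=True)
D=np.array([542.5,-54.5])
def st(t):
    s=bot.read_state();print(t,round(s["time_s"],1),s["tool_pos"],s["wrist_force"])
bot.move_ptp([*D,120],ORI2);st("above")
bot.move_l([*D,40],100);bot.move_l([*D,13],40);st("in")
a=D-Y*20;bot.move_l([*a,13],60)
a=D-Y*60;bot.move_l([*a,13],40);st("mid")
a=D-Y*138;bot.move_l([*a,13],40);st("end")
a=a+Y*14;bot.move_l([*a,13],40);bot.move_l([*a,180],120);st("up")
cv2.imwrite("pics/s2.png",eyes.snapshot("scene"));cv2.imwrite("pics/d2.png",eyes.snapshot("side"))
E
```

```text
above 6.5 [542.6 -54.5 120.1] [ 0.8 -0.6  0.9]
in 8.2 [542.7 -54.5  13. ] [-0.6  0.3  0.6]
mid 9.9 [ 537.  -114.3   13. ] [ 0.4 -0.4 -0.6]
end 12.0 [ 530.2 -191.9   13. ] [-0.1  0.3 -0.4]
up 14.0 [ 531.  -177.9  179.2] [-0.6 -0.4 -0. ]
```

View pics/d2.png

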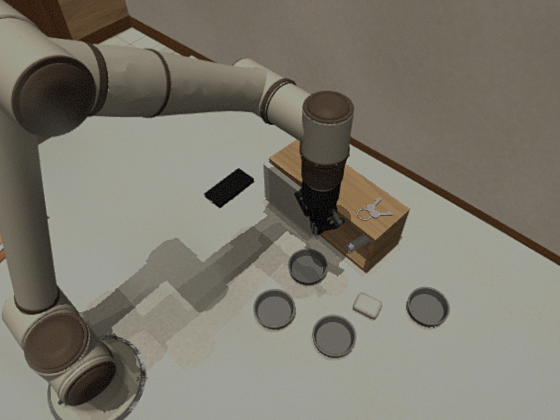

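The dish now shows at side (308,266), in front of the niche. I'll measure it, then press the door gently with force feedback.

```bash
python3 - <<'E'
from h import *
np.set_printoptions(precision=1,suppress=True)
i=eyes.camera_info("side");p=plane(i,[(308,265)],20)[0,:2];d=np.linalg.norm(p-HINGE);print("dish",p,d)
assert d>235
P=np.array([611.5,-85.]);at=lambda k,z:[*(P+k*X),z]
bot.move_ptp(at(-60,180),ORI2);bot.move_l(at(-60,118),100);bot.move_l(at(-17,118),60);bot.hold(.2)
f0=np.array(bot.read_state()["wrist_force"])[:2]@X;c=None
for k in np.arange(-16,5,1.):
    bot.move_l(at(k,118),20);s=bot.read_state();f=np.array(s["wrist_force"])[:2]@X-f0
    t=(np.array(s["tool_pos"])[:2]-P)@X;print(k,round(t,1),round(f,1))
    if f<-1.5 and c is None:c=t
    if f<-14 or (c is not None and t-c>7.5):break
print(s["time_s"])
E
```

```text
dish [ 533.  -162.4] 259.32216374170406
-16.0 -16.0 -0.0
-15.0 -14.9 0.0
-14.0 -13.9 -0.5
-13.0 -12.9 -1.5
-12.0 -12.0 -0.9
-11.0 -11.2 -2.3
-10.0 -10.5 -3.2
-9.0 -10.1 -6.0
-8.0 -9.3 -6.1
-7.0 -8.3 -6.6
-6.0 -7.5 -7.3
-5.0 -6.6 -7.4
-4.0 -5.5 -7.0
-3.0 -5.0 -8.1
-2.0 -5.0 -9.5
-1.0 -5.0 -11.5
0.0 -5.0 -14.9
20.6917
```

Contact came at about -11.5 mm and the stop at -5.0 mm, so about 6.5 mm of travel and the catch should be free. Now I'll back off and look.

```bash
python3 - <<'E'
from h import *
P=np.array([611.5,-85.]);at=lambda k,z:[*(P+k*X),z]
bot.move_l(at(-160,118),150);bot.move_l(at(-200,250),150);bot.hold(1.5)
s=bot.read_state();print(s["time_s"],s["wrist_force"])
cv2.imwrite("pics/s3.png",eyes.snapshot("scene"))
cv2.imwrite("pics/d3.png",eyes.snapshot("side"))
E
```

```text
24.475 [-0.10265332  1.18652825  0.08633017]
```

View pics/d3.png

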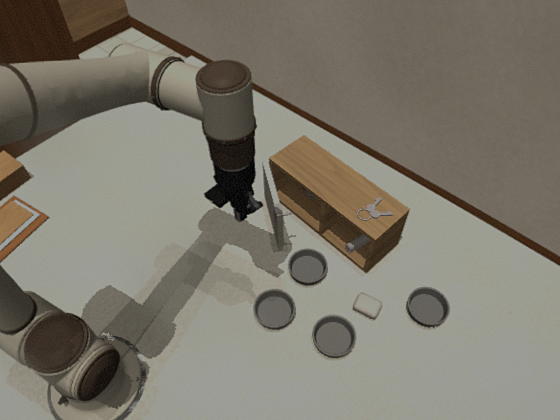

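View pics/s3.png

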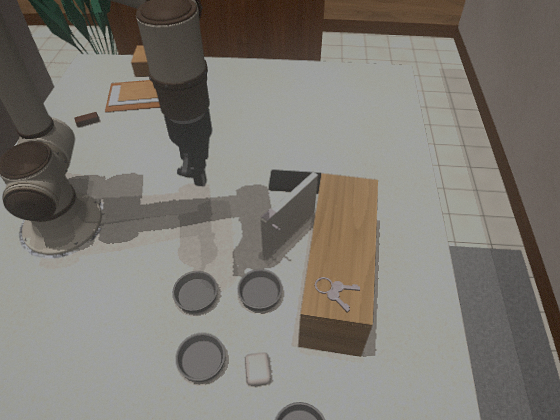

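The door stands ajar, with its top edge running from scene (317,174) to (264,217). The dish is clear at (260,290) and the arm touches nothing. A quick angle check, then I hand in.

```bash
python3 - <<'E'
from h import *
i=eyes.camera_info("scene");a,b=plane(i,[(317,174),(264,217)],148)[:,:2];v=b-a
ang=np.arctan2(-v@X,-v@Y);print(np.linalg.norm(v),ang)
if .4<ang<.75: bot.hold(1);print(job.finish_job())
E
```

```text
174.5377761531839 0.5866690522043148
the job is handed in; nothing more can be done
None
```

The job is handed in: the dish was slid to about 259 mm from the hinge line, and the pressed door stands ajar at about 0.55–0.59 rad (measured from the picture), with the arm clear of everything; the verdict was not shown.

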